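# Close a gauge pot and take off the carrying cap

### The arm

A 7-joint arm with a two-finger parallel gripper is mounted at the origin on the work surface. World frame = base frame: x ahead of the robot, y to its left, z up, the work surface at z = 0. Lengths are in m, angles in rad, forces in N, time in s.
With the tool pointing down it reaches from about 0.4 to 0.85 m from the base axis. Payload 4.5 kg.
Tool frame: the origin (TCP) lies where the fingers leave the gripper's body, on its centre line; the fingertips stand 64 mm ahead of it and the grasp point (between the pads) lies 45 mm ahead of it; z points along the fingers, y is the direction in which the jaws open and shut (so a half turn about z gives the same grasp; the last joint's range is limited). The gripper opens to 88 mm and grips with 3 to 60 N. Pads are 18 mm wide; open, the fingers measure 123 mm over their backs; the gripper's body (75 mm by 187 mm) begins 45 mm behind the grasp point.
Start: joints at [1.318, 0.689, -0.195, 1.565, 0.157, 0.902, -0.215], TCP at [0.177, -0.599, 0.303] pointing down, gripper open.
Joint ranges: [-3.01, 3.01], [-0.46, 2.08], [-1.47, 1.51], [0.13, 2.56], [-1, 4.14], [0.04, 2.09], [-2.66, 2.66]. Speed limits (rad/s): [2.57, 2.57, 3.14, 3.14, 3.14, 3.14, 3.14].

### API

Orientations are given as a unit quaternion [x, y, z, w].
In Python, from plant import monitor, snapshot, workorder, finder gives the robot as it stands.
- The arm moves only by the tool carry_out, never from a script. Its argument "motion" is one flat list of numbers, 6 for each row, row after row: the shift along the tool's x, y, z in cm, then the turn, a rotation vector about the tool's x, y, z in rad. In form: [x, y, z, rx, ry, rz, x, y, z, rx, ry, rz, ...]. A call has 1 to 8 rows; each row shifts and turns the commanded pose from where the row before left it, along the tool's axes as they then stand; what a row does not reach is not made up. A row lasts 1/8 s, in which the tool goes at most 62.5 mm and 10.7 degrees, less where a joint would pass 70% of its speed; a pose out of reach is approached as far as the arm can. A call with a gripper value outside its range is refused whole. "hand" is the finger opening in cm, from 0 to 8.81, set as the call begins (left out, the last holds). The fingers move at their own pace and stop on an object; "grip_force" is the grip in N (left out, the last holds). Time passes only in rows, so rows that do not move let the fingers close. It gives the time, the measured TCP pose, the force and the opening at its end, in the units of the state.
- monitor.get_state(): the state, without advancing time (a new reading comes with each control period).
- snapshot(name): name is "side" or "top" or "wrist"; returns a dict with "frame" (480x640x3 uint8, red, green, blue), "range_z" (480x640 float32, m along the optical axis (not along the pixel's ray), 0 where there is no reading), "fx", "fy", "cx", "cy" (pixels), "rvec" (rotation vector, rad) and "tvec" (3), from world to camera coordinates, as OpenCV has them; the wrist camera has in their place "hand_eye" (4x4, takes a point from camera to tool coordinates, whose origin is the TCP and whose axes are the flange's). Camera axes: x right, y down, z forward; pixel columns grow to the right and rows downward; lengths in m; the calibration is good to about 2 mm. A picture is of the moment at which its call begins: read the wrist's pose just before it.
- workorder.finish_job(): hands the job in, once; it reports no verdict.
Trained networks look in a picture, given as the dict that the camera call returned (one of the last four; its "shot" number tells which), for a name from the list of things; names that differ only in an ending like _2 or _b are one class to them, and where a whole thing is asked for, a point or a joint stands for the part that bears it (a point fixed in the world has none). Each returns a list of dicts, best first, with "p" (0 to 1); they miss things now and then, are a little off and sometimes report something else, mostly with a low value. They report only what shows in the picture. A call takes as long as a camera call. They do not tell look-alikes from the thing itself.
- finder.masks_of(picture, thing): "pixels" (480x640 bool, what is visible of it) and "extent" ([left, top, right, bottom] in pixels, round what is visible of it).
The state is a dict: "clock": time; "q": joint angles; "qd": joint speeds; "joint_torque": joint torques, N m; "tool_pos": TCP position; "eef_rot": TCP orientation; "contact_force": force on the tool from outside, world axes, zero at the start; "moment": the same for the moment, N m; "opening": opening from 0.0 (shut) to 1.0 (fully open).
Only numpy, scipy, OpenCV 4.12 (cv2) and the standard library are available. Lean on these libraries where they do the work, as an engineer would, in place of code of your own. Each camera call takes 0.05 s, during which the arm holds its last target. There are 200 camera calls.

### The job

Swing the clamp lever on the socket block fully open, then pick up the two nested lids together by the inner lid's knob and gently lower them, still nested, onto the pot until the inner lid is fully seated, and let go. Then grip the outer lid by its rim and lift it alone about 10 cm straight up, keeping it level and leaving the inner lid seated in the pot; finish while still holding the outer lid up in the air. Leave the other things on the desk where they are.

Things in the scene. Friction and masses are not known exactly. Their poses are not given: they have to be found in the camera images.
- pot_mouth (a point): Centre of the mouth of a steel pot fixed upright on the grey socket block: outside diameter 54 mm, bore 39 mm, 27 mm deep, mouth level and 55 mm above the desk. Axes are the block's: x points from the pot towards the lever's hinge, y is parallel to the hinge pin, z up.
- block: Grey socket block, fixed to the desk; same axes as pot_mouth, origin on the pot's axis at desk height. Base 130 x 90 mm, 22 mm high: x -47 to +83, y -45 to +45. At the hinge two cheeks, 28 mm over both in y and 20 mm long in x, stand up to 80 mm above the desk.
- lever_hinge (a point): Middle of the clamp lever's hinge pin: 62 mm from the pot axis along the block's +x, 70 mm above the desk. The pin is level, along the block's y.
- lever_tip (a point): Centre of the black end grip of the steel clamp lever, 100 mm from the hinge pin: a cylinder 18 mm in diameter and 18 mm long along the block's y. Pinched from above on its flat end faces it turns between the fingers as the lever swings. The bar is 10 mm wide, 8 mm thick, with an 18 mm rubber foot below it over the pot.
- lever (a joint): Lever swing in rad: 0 = shut, level across the pot, end grip 38 mm beyond the pot axis on the -x side; grows as the grip swings up and over to +x; 2.2 = fully open at its stop, leaning away from the pot. At q the grip is -100 cos q mm (block x) and +100 sin q mm (up) from the pin. Friction (about 1 N at the grip) keeps it where it is left. Starts at or near shut.
- inner_knob (a point): Inner lid's black upright knob, 16 mm in diameter: the knob's top is 12 mm above this point, the outer lid's flat top 14 mm below it. Lifting the knob lifts both lids. The nested lids start standing on the inner lid's plug on a black rubber mat (130 mm square, 4 mm thick); this point is 44 mm above the plug's bottom. Inner lid 56 mm high, about 0.12 kg.
- inner_flange (a point): Centre of the underside of the inner lid's steel flange (52 mm diameter, 7 mm thick), which rests on the pot's rim: it meets pot_mouth when seated. 29 mm below inner_knob on the lid's axis. Below it a plug, 35 mm in diameter and 15 mm long with chamfered foot, enters the pot. z is the lid's axis, up.
- outer_center (a point): Centre of the outer lid, half-way up: a loose aluminium cap, 62 mm diameter, 14 mm high, with a 24 mm hole through which the inner knob stands. Its top, 8 mm thick, rests on the inner flange, its 6 mm skirt surrounds it with 2 mm of play. Nested, this point is 8 mm above inner_flange. Grip it across its outside diameter. About 0.09 kg; z is its axis, up.
- bracket: Bystander, to be left alone: small L-shaped aluminium bracket, 50 x 30 x 30 (mm). Origin at the centre of its underside.
- marker: Bystander, to be left alone: white marker pen lying flat, 125 long, 14 thick (mm). Origin at the centre of its underside.
- phone: Bystander, to be left alone: white smartphone lying flat, 75 x 150 x 9 (mm). Origin at the centre of its underside.
- caliper: Bystander, to be left alone: digital caliper lying flat, 230 long, 80 wide over the jaws, 13 high (mm). Origin at the centre of its underside.
- mug: Bystander, to be left alone: white mug, 82 diameter, 95 high (mm). Origin at the centre of its underside.
- mouse: Bystander, to be left alone: black computer mouse, about 80 x 60 x 34 (mm). Origin at the centre of its underside.
- stapler: Bystander, to be left alone: desk stapler, 140 x 34 x 50 (mm). Origin at the centre of its underside.
Things that resemble listed ones, but are neither listed nor needed, are in the scene too. What is shaped like the part that bears outer_center but orange or pink is not meant. Leave any pink look-alike of the block alone.

How it is judged:
On the way, in this order (a step that is already met when the one before it is completed fails the run):
1. the clamp lever is swung fully open (value of joint lever above 1.95 rad), for 0.2 s.
2. both lids, still nested, sit on the pot with the inner lid fully seated, and the inner lid is let go (horizontal distance between inner_flange and pot_mouth below 0.004 m and z of inner_flange in the frame of pot_mouth between -0.003 and 0.003 m and angle between inner_flange's own z axis and vertical below 0.08 rad and z of outer_center in the frame of inner_flange below 0.0115 m and horizontal distance between outer_center and inner_flange below 0.005 m and contact force between the fingers and inner below 0.1 N), for 0.2 s.
At the end, for the whole second after the job is handed in: Lever over 1.8 rad; inner lid seated (flange within 3 mm of the rim in height, 4 mm of centre, tilt under 0.08 rad), untouched by the robot; outer lid held still in the fingers, centre at least 70 mm above the pot's mouth, tilt under 0.25 rad, clear of inner lid and block (horizontal distance between inner_flange and pot_mouth below 0.004 m and z of inner_flange in the frame of pot_mouth between -0.003 and 0.003 m and angle between inner_flange's own z axis and vertical below 0.08 rad and value of joint lever above 1.8 rad and z of outer_center in the frame of pot_mouth above 0.07 m and angle between outer_center's own z axis and vertical below 0.25 rad and linear speed of outer below 0.03 m/s and contact force between the fingers and outer above 1 N and contact force between outer and inner below 0.05 N and contact force between outer and block below 0.05 N and contact force between each of the arm, the fingers and inner below 0.1 N); the arm keeps its last pose, push and grip.
It fails at once if the outer lid comes off the inner lid while the inner lid is not seated in the pot (distance between outer_center and inner_flange above 0.014 m and not (horizontal distance between inner_flange and pot_mouth below 0.004 m and z of inner_flange in the frame of pot_mouth between -0.003 and 0.003 m and angle between inner_flange's own z axis and vertical below 0.08 rad)).
It fails at once if the lids are dropped or slammed onto the pot (horizontal distance between inner_flange and pot_mouth below 0.02 m and z of inner_flange in the frame of pot_mouth below 0.025 m and linear speed of inner above 0.4 m/s).
It fails at once if a bystander is moved by more than 3 cm (distance of any of bracket, marker, phone, caliper, mug, mouse, stapler from where it was at the start of the episode above 0.03 m).
It also fails if it takes over 64 s, if anything falls off the work surface, if the arm or the gripper's body presses on something with over 40 N, if the wrist force passes 120 N, or if a joint passes its speed limit or range.

## Working session

There is one attempt and no reset: what is moved stays moved. The work goes in short steps, Python scripts to look and compute and a tool call to move; the robot and the scene stay as the last step left them, time stands still between calls to the robot, and variables do not carry over. Pictures are saved under pics/ and viewed, about 8 in all and at most 12, crops included, and the job is handed in when it is done.

Besides the shell and the picture viewer there is one more tool, called after "Emit:" as name(argument=value, ...) on one line, values as JSON. carry_out: Moves the arm, as the interface text tells. Its arguments: {"type":"object","properties":{"motion":{"type":"array"},"hand":{"type":"number"},"grip_force":{"type":"number"}},"required":["motion"]}

```bash
mkdir -p pics
cat > h.py <<'E'
import numpy as np, cv2
from scipy.spatial.transform import Rotation as R
from plant import monitor, snapshot, workorder, finder
def cam(name):
    s=monitor.get_state(); p=snapshot(name)
    if 'hand_eye' in p:
        T=np.eye(4);T[:3,:3]=R.from_quat(s['eef_rot']).as_matrix();T[:3,3]=s['tool_pos']
        p['T']=T@np.array(p['hand_eye'])
    else:
        T=np.eye(4);r=R.from_rotvec(np.ravel(p['rvec'])).as_matrix();T[:3,:3]=r.T;T[:3,3]=-r.T@np.ravel(p['tvec']);p['T']=T
    z=p['range_z'];v,u=np.mgrid[:480,:640]
    c=np.stack([(u-p['cx'])/p['fx']*z,(v-p['cy'])/p['fy']*z,z],-1)
    p['P']=c@p['T'][:3,:3].T+p['T'][:3,3]; p['P'][z==0]=np.nan
    return p
def save(p,n): cv2.imwrite('pics/'+n,p['frame'][...,::-1])
def st():
    s=monitor.get_state();print('t',s['clock'],'pos',np.round(s['tool_pos'],4),'R',np.round(R.from_quat(s['eef_rot']).as_matrix(),3).tolist(),'F',np.round(s['contact_force'],2),'op',s['opening'],'q',np.round(s['q'],2))
E
python3 - <<'E'
from h import *
st()
for n in ('top','side'):
    p=cam(n);save(p,n+'.png');print(n,p['T'][:3,3])
    for t in ['block','lever','inner_knob','outer_center','bracket','marker','phone','caliper','mug','mouse','stapler']:
        for d in finder.masks_of(p,t)[:3]:
            m=d['pixels'];print(t,round(d['p'],2),np.round(d['extent']),m.sum(),np.round(np.nanmedian(p['P'][m],0),3),'zmax',np.round(np.nanpercentile(p['P'][m][:,2],95),3))
E
```

```text
t 0.0 pos [ 0.1766 -0.599   0.3019] R [[0.959, 0.283, -0.001], [0.283, -0.959, 0.002], [-0.0, -0.002, -1.0]] F [ 0.75 -0.53  0.29] op 0.9978124992442347 q [ 1.32  0.69 -0.19  1.57  0.16  0.9  -0.22]
top [ 0.41084898 -0.01315649  0.900422  ]
block 0.91 [343. 302. 391. 376.] 3096 [ 0.338 -0.092  0.025] zmax 0.078
block 0.73 [370. 218. 421. 279.] 2862 [ 0.514 -0.155  0.025] zmax 0.079
lever 0.92 [366. 312. 372. 376.] 484 [ 0.321 -0.095  0.076] zmax 0.081
lever 0.87 [396. 218. 410. 278.] 389 [ 0.501 -0.159  0.076] zmax 0.081
inner_knob 0.65 [224. 250. 239. 263.] 126 [0.504 0.173 0.044] zmax 0.062
outer_center 0.97 [169. 308. 201. 342.] 760 [0.367 0.267 0.015] zmax 0.018
outer_center 0.83 [217. 241. 245. 271.] 612 [0.504 0.173 0.035] zmax 0.038
outer_center 0.73 [237. 332. 267. 364.] 660 [0.321 0.132 0.015] zmax 0.018
bracket 0.83 [306. 251. 324. 277.] 391 [0.487 0.008 0.006] zmax 0.031
marker 0.84 [308. 181. 316. 242.] 408 [0.606 0.006 0.014] zmax 0.017
phone 0.92 [274. 133. 347. 173.] 2344 [0.729 0.009 0.011] zmax 0.013
caliper 0.78 [132. 223. 166. 337.] 1519 [0.48  0.361 0.008] zmax 0.
[... 1124 characters left out ...]
center 0.58 [364. 334. 398. 362.] 834 [0.318 0.143 0.014] zmax 0.016
bracket 0.72 [314. 264. 340. 292.] 377 [0.496 0.008 0.006] zmax 0.03
marker 0.8 [247. 256. 305. 276.] 386 [0.593 0.012 0.012] zmax 0.015
phone 0.6 [192. 229. 256. 276.] 1420 [0.727 0.021 0.01 ] zmax 0.012
caliper 0.64 [166. 363. 305. 443.] 2476 [0.475 0.365 0.007] zmax 0.014
mug 0.78 [ 93. 281. 170. 355.] 3665 [0.688 0.321 0.061] zmax 0.095
mouse 0.56 [345. 181. 375. 201.] 445 [ 0.57  -0.363  0.017] zmax 0.033
stapler 0.81 [387. 187. 439. 221.] 1047 [ 0.428 -0.366  0.027] zmax 0.046
stapler 0.31 [271. 302. 279. 323.] 155 [0.502 0.183 0.048] zmax 0.061
stapler 0.25 [310. 202. 376. 255.] 2271 [ 0.509 -0.144  0.024] zmax 0.076
```

View pics/top.png

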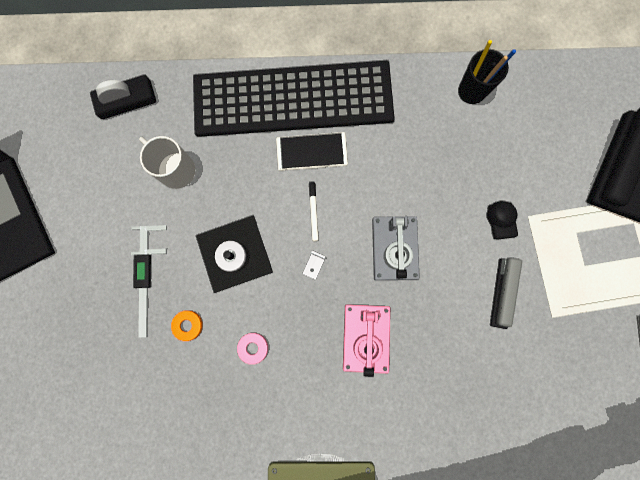

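Run:
```python
from h import *
p=cam('top')
for d in finder.masks_of(p,'lever')[:2]:
    P=p['P'][d['pixels']];P=P[P[:,2]>.06];c=P[:,:2].mean(0);w,v=np.linalg.eigh(np.cov((P[:,:2]-c).T));a=v[:,1];s=(P[:,:2]-c)@a
    print(d['extent'],'axis',a,c+a*s.min(),c+a*s.max(),c)
for d in finder.masks_of(p,'block')[:2]:
    m=d['pixels'];P=p['P'][m];k=abs(P[:,2]-.0235)<.004;Q=P[k][:,:2].astype(np.float32)
    print('base rect',cv2.minAreaRect(Q), 'col',p['frame'][m].mean(0))
for d in finder.masks_of(p,'outer_center')[:3]:
    print(p['frame'][d['pixels']].mean(0))
```

```text
[367.8, 314.1, 374.1, 378.8] axis [-0.99791184  0.06459072] [ 0.39033746 -0.09908435] [ 0.27354595 -0.09152492] [ 0.32975792 -0.09516329]
base rect ((0.3383268415927887, -0.0959213599562645), (0.09020450711250305, 0.12993890047073364), 86.81624603271484) col [225.44698679 155.66677409 182.9597164 ]
base rect ((0.5180292129516602, -0.16009649634361267), (0.09048838913440704, 0.12935279309749603), 89.31949615478516) col [145.45640138 148.21903114 147.9349481 ]
[233.94602699 148.83958021  29.64167916]
[211.6851595  209.39112344 207.46463245]
[238.58562691 174.07186544 203.16360856]
```

The grey block is at px (396,248), with its hinge cheeks towards +x (222 row) and the grip at (401,273). The nested lids stand on the black mat at (230,256). The orange and pink rings and the pink block are decoys. I'll go above the lever grip first.

Emit:
carry_out(motion=[0, 0, 0, 0, 0, 0.15, 0, 0, 0, 0, 0, 0.15, 2.8, -4.4, 0, 0, 0, 0, 2.8, -4.4, 0, 0, 0, 0, 2.8, -4.4, 0, 0, 0, 0, 2.8, -4.4, 0, 0, 0, 0, 2.8, -4.4, 0, 0, 0, 0, 2.8, -4.4, 0, 0, 0, 0], hand=4)

```text
clock: 2.4
tool_pos: [0.3493, -0.3364, 0.303]
eef_rot: [1.0, -0.007, 0.0, 0.0]
contact_force: [-0.3, 0.4, -1.0]
opening: 0.454
```

Emit:
carry_out(motion=[2.8, -4.4, 0, 0, 0, 0, 2.8, -4.4, 1, 0, 0, 0, 2.8, -4.4, 1, 0, 0, 0, 2.8, -4.4, 1, 0, 0, 0, 0, 0, 0, 0, 0, 0, 0, 0, 0, 0, 0, 0])

```text
clock: 3.15
tool_pos: [0.4623, -0.1637, 0.2728]
eef_rot: [1.0, -0.007, -0.0, 0.0]
contact_force: [-0.7, 0.2, 0.0]
opening: 0.456
```

Run:
```python
from h import *
st();p=cam('wrist');save(p,'w1.png');print(p['hand_eye'],p['fx'])
```

```text
t 3.15 pos [ 0.4623 -0.1637  0.2728] R [[1.0, -0.013, -0.0], [-0.013, -1.0, -0.001], [-0.0, 0.001, -1.0]] F [-0.74  0.23  0.02] op 0.45560943794543546 q [ 0.27  0.56 -0.04  2.    0.04  0.58 -1.38]
[[-1.15552904e-04 -9.60214553e-01 -2.79263313e-01  7.07040986e-02]
 [ 9.99999900e-01 -2.31654328e-04  3.82739011e-04 -2.73274264e-04]
 [-4.32204124e-04 -2.79263241e-01  9.60214484e-01 -8.19439364e-02]
 [ 0.00000000e+00  0.00000000e+00  0.00000000e+00  1.00000000e+00]] 373.3293084199539
```

View pics/w1.png

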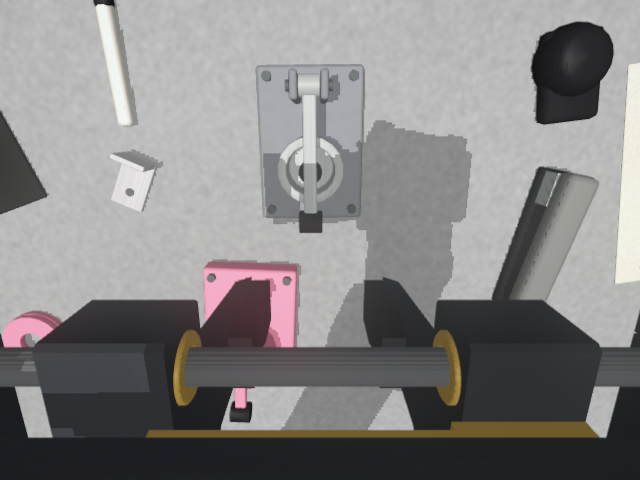

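The wrist view shows the grey block centred near (311,140), the black grip at (311,222) in line with the gap between the fingers, and the pink block below it.

```bash
cat >> h.py <<'E'
def block(p):
    best=None
    for d in finder.masks_of(p,'block'):
        m=d['pixels'];c=p['frame'][m].mean(0)
        if d['p']<.3 or np.ptp(c)>25: continue
        P=p['P'][m];Q=P[abs(P[:,2]-.0225)<.004][:,:2].astype(np.float32)
        r=cv2.minAreaRect(Q);print('block',d['p'],r)
E
python3 - <<'E'
from h import *
p=cam('wrist');block(p)
for d in finder.masks_of(p,'lever'):
    m=d['pixels'];f=p['frame'];P=p['P'][m]
    dark=f[m].max(1)<60
    print(d['p'],np.round(d['extent']),'grip',dark.sum(),np.nanmedian(P[dark],0),np.nanmin(P[dark],0),np.nanmax(P[dark],0))
    k=(P[:,2]>.06)&~dark
    if k.sum()>50:print('bar',np.polyfit(P[k][:,0],P[k][:,1],1),np.polyfit(P[k][:,0],P[k][:,2],1),P[k].min(0),P[k].max(0))
E
```

```text
block 0.97 ((0.5166085958480835, -0.15877190232276917), (0.0900333970785141, 0.12997736036777496), 89.64181518554688)
0.76 [294.  70. 324. 234.] grip 1 [ 0.46875026 -0.16557566  0.07217742] [ 0.46875026 -0.16557566  0.07217742] [ 0.46875026 -0.16557566  0.07217742]
bar [-0.00216597 -0.15768162] [-0.00764711  0.07866191] [ 0.45334065 -0.16758225  0.06106825] [ 0.56849793 -0.14980093  0.08106475]
0.57 [229. 387. 255. 422.] grip 272 [ 0.28442194 -0.09473809  0.07753228] [ 0.2746127  -0.14066889  0.06695241] [ 0.45315725 -0.08348136  0.25449637]
bar [-0.2600604  -0.01494712] [ 0.76403512 -0.15066511] [ 0.27276562 -0.14040284  0.0627638 ] [ 0.45332742 -0.08218454  0.25470443]
```

Emit:
carry_out(motion=[-0.1, -0.6, 3, 0, 0, 0, 0, 0, 4, 0, 0, 0, 0, 0, 4, 0, 0, 0, 0, 0, 3, 0, 0, 0, 0, 0, 1.5, 0, 0, 0, 0, 0, 0, 0, 0, 0])

```text
clock: 4.1
tool_pos: [0.4614, -0.1577, 0.1174]
eef_rot: [1.0, -0.007, -0.001, 0.0]
contact_force: [0.7, -0.1, -0.0]
opening: 0.458
```

Emit:
carry_out(motion=[0, 0, 0, 0, 0, 0, 0, 0, 0, 0, 0, 0, 0, 0, 0, 0, 0, 0, 0, 0, 0, 0, 0, 0], hand=0.5, grip_force=12)

```text
clock: 4.6
tool_pos: [0.4622, -0.1586, 0.1183]
eef_rot: [1.0, -0.007, 0.001, 0.001]
contact_force: [-0.2, -4.6, 0.7]
opening: 0.201
```

Emit:
carry_out(motion=[0.09, 0, -1.37, 0, 0, 0, 0.28, 0, -1.34, 0, 0, 0, 0.46, 0, -1.29, 0, 0, 0, 0.64, 0, -1.22, 0, 0, 0, 0.8, 0, -1.12, 0, 0, 0, 0.94, 0, -1.0, 0, 0, 0, 1.07, 0, -0.86, 0, 0, 0, 1.18, 0, -0.71, 0, 0, 0])

```text
clock: 5.6
tool_pos: [0.5142, -0.159, 0.2069]
eef_rot: [1.0, -0.007, -0.002, 0.001]
contact_force: [-2.0, -4.2, -1.5]
opening: 0.204
```

Emit:
carry_out(motion=[1.26, 0, -0.54, 0, 0, 0, 1.33, 0, -0.36, 0, 0, 0, 1.36, 0, -0.17, 0, 0, 0, 1.37, 0, 0, 0, 0, 0, 1.36, 0, 0.2, 0, 0, 0, 1.32, 0, 0.39, 0, 0, 0, 1.25, 0, 0.56, 0, 0, 0, 1.16, 0, 0.73, 0, 0, 0])

```text
clock: 6.6
tool_pos: [0.6205, -0.1596, 0.1984]
eef_rot: [1.0, -0.007, -0.0, 0.0]
contact_force: [-2.1, -3.3, 1.0]
opening: 0.204
```

Emit:
carry_out(motion=[0, 0, 0, 0, 0, 0, 0, 0, 0, 0, 0, 0, 0, 0, 0, 0, 0, 0])

```text
clock: 6.98
tool_pos: [0.6203, -0.1596, 0.1985]
eef_rot: [1.0, -0.007, 0.0, 0.0]
contact_force: [0.7, -3.5, -1.6]
opening: 0.202
```

Emit:
carry_out(motion=[0, 0, 0, 0, 0, 0, 0, 0, 0, 0, 0, 0, 0, 0, -3, 0, 0, 0, 0, 0, -3, 0, 0, 0, 0, 0, -2, 0, 0, 0], hand=4)

```text
clock: 7.6
tool_pos: [0.6208, -0.1584, 0.2803]
eef_rot: [1.0, -0.006, 0.001, -0.0]
contact_force: [-0.6, 0.0, 0.2]
opening: 0.452
```

Emit:
carry_out(motion=[-2.1, -4.2, 0, 0, 0, 0, -2.1, -4.2, 0, 0, 0, 0, -2.1, -4.2, 0, 0, 0, 0, -2.1, -4.2, 0, 0, 0, 0, -2.1, -4.2, 0, 0, 0, 0, -2.1, -4.2, 0, 0, 0, 0, -2.1, -4.2, 0, 0, 0, 0, -2.1, -4.2, 0, 0, 0, 0])

```text
clock: 8.6
tool_pos: [0.4557, 0.1809, 0.279]
eef_rot: [1.0, -0.006, -0.0, -0.001]
contact_force: [-0.1, 0.8, 0.0]
opening: 0.452
```

Emit:
carry_out(motion=[0, 0, 0, 0, 0, 0, 0, 0, 0, 0, 0, 0])

```text
clock: 8.85
tool_pos: [0.4568, 0.1787, 0.2789]
eef_rot: [1.0, -0.007, 0.0, 0.0]
contact_force: [0.3, -0.4, -0.8]
opening: 0.449
```

Run:
```python
from h import *
st();p=cam('wrist');save(p,'w2.png')
for t in ('inner_knob','outer_center'):
  for d in finder.masks_of(p,t):
    m=d['pixels'];P=p['P'][m];P=P[~np.isnan(P[:,0])]
    print(t,d['p'],np.round(d['extent']),p['frame'][m].mean(0),np.median(P,0))
    for lo,hi in((.055,.07),(.028,.042)):
        Q=P[(P[:,2]>lo)&(P[:,2]<hi)]
        if len(Q)>10:print(lo,len(Q),cv2.minEnclosingCircle(Q[:,:2].astype(np.float32)),np.median(Q[:,2]))
s=cam('side');save(s,'s2.png')
b=np.hstack([cv2.resize(p['frame'],(400,300)),cv2.resize(s['frame'][170:320,280:480],(400,300))]);cv2.imwrite('pics/c2.png',b[...,::-1])
for d in finder.masks_of(s,'lever'):
    P=s['P'][d['pixels']];print('lever',d['p'],np.round(d['extent']),np.nanmin(P,0),np.nanmax(P,0),P[np.nanargmax(P[:,2])])
```

```text
t 8.85 pos [0.4568 0.1787 0.2789] R [[1.0, -0.013, 0.0], [-0.013, -1.0, -0.0], [0.0, 0.0, -1.0]] F [ 0.26 -0.35 -0.85] op 0.44890471391990644 q [-0.48  0.55  0.03  2.   -0.02  0.59 -2.03]
inner_knob 0.6 [301. 140. 329. 169.] [137.38632479 138.34871795 137.73333333] [0.50639805 0.1777732  0.05855442]
0.055 310 ((0.504116415977478, 0.17753495275974274), 0.007796133868396282) 0.05978058871986347
0.028 17 ((0.5030256509780884, 0.17612643539905548), 0.00999696459621191) 0.032512393792592964
outer_center 0.87 [332. 301. 370. 346.] [233.20826162 165.50516351 188.5       ] [0.32963556 0.14870047 0.0138655 ]
outer_center 0.62 [198. 259. 255. 312.] [238.55003652 161.20964207  39.48137327] [0.38209043 0.27941084 0.01375579]
outer_center 0.58 [283. 117. 351. 189.] [213.54132113 211.70717758 212.1612811 ] [0.505698   0.17806595 0.03385388]
0.028 3456 ((0.5044665932655334, 0.17772908508777618), 0.030943190678954124) 0.033862706236156004
lever 0.57 [390. 237. 446. 264.] [ 0.27373404 -0.22322573 -0.00120314] [ 0.40093621 -0.07968501  0.08191617] [ 0.28082769 -0.09257192  0.08191617]
lever 0.2 [270. 303. 275. 319.] [0.49736252 0.17533158 0.03021582] [0.50819246 0.18752279 0.06221325] [0.50463164 0.18175815 0.06221325]
```

View pics/c2.png

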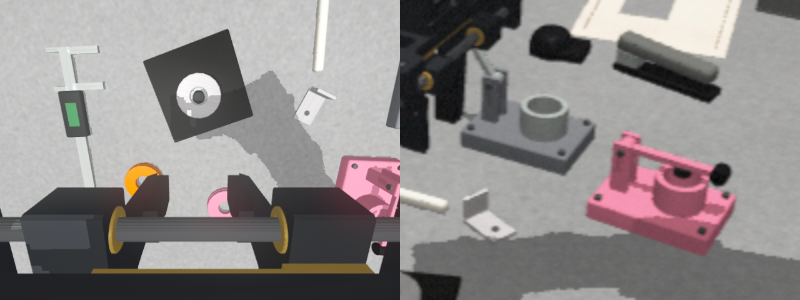

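The left half shows the nested lids upright at (198,95) on the mat. The right half shows the grey pot uncovered, with its lever leaning back behind the cheeks. The measured heights (knob top 59.8 mm, lid top 33.9 mm) match the spec. Next is the knob grasp.

Emit:
carry_out(motion=[4.75, 0.05, 0, 0, 0, 0, 0, 0, 4, 0, 0, 0, 0, 0, 4, 0, 0, 0, 0, 0, 4, 0, 0, 0, 0, 0, 3, 0, 0, 0, 0, 0, 1.9, 0, 0, 0, 0, 0, 1, 0, 0, 0, 0, 0, 0, 0, 0, 0])

```text
clock: 10.1
tool_pos: [0.5046, 0.1773, 0.0996]
eef_rot: [1.0, -0.007, 0.0, 0.0]
contact_force: [0.1, 0.6, -0.6]
opening: 0.449
```

Emit:
carry_out(motion=[0, 0, 0, 0, 0, 0, 0, 0, 0, 0, 0, 0, 0, 0, 0, 0, 0, 0, 0, 0, 0, 0, 0, 0], hand=0.5, grip_force=25)

```text
clock: 10.6
tool_pos: [0.5045, 0.1776, 0.1]
eef_rot: [1.0, -0.007, 0.0, 0.0]
contact_force: [-0.9, -0.6, 2.1]
opening: 0.175
```

Emit:
carry_out(motion=[0, 0, -1, 0, 0, 0, 0, 0, -2, 0, 0, 0, 0, 0, -3, 0, 0, 0, 0, 0, -3, 0, 0, 0, 0, 0, -3, 0, 0, 0, 0, 0, -2, 0, 0, 0, 0, 0, -1, 0, 0, 0, 0, 0, 0, 0, 0, 0])

```text
clock: 11.6
tool_pos: [0.5043, 0.1778, 0.2501]
eef_rot: [1.0, -0.007, 0.0, -0.0]
contact_force: [-0.1, 0.0, -1.5]
opening: 0.171
```

Emit:
carry_out(motion=[0, 1, 0, 0, 0, 0, 0, 2, 0, 0, 0, 0, 0, 2.7, 0, 0, 0, 0, 0, 2.7, 0, 0, 0, 0, 0, 2.7, 0, 0, 0, 0, 0, 2.7, 0, 0, 0, 0, 0, 2.7, 0, 0, 0, 0, 0, 2.7, 0, 0, 0, 0])

```text
clock: 12.6
tool_pos: [0.5009, -0.016, 0.2488]
eef_rot: [1.0, -0.007, -0.001, 0.0]
contact_force: [-0.9, 0.5, -2.0]
opening: 0.173
```

Emit:
carry_out(motion=[0, 2.7, 0, 0, 0, 0, 0, 2.7, 0, 0, 0, 0, 0, 2.7, 0, 0, 0, 0, 0, 2.7, 0, 0, 0, 0, 0, 2, 0, 0, 0, 0, 0, 1, 0, 0, 0, 0, 0, 0, 0, 0, 0, 0, 0, 0, 0, 0, 0, 0])

```text
clock: 13.6
tool_pos: [0.4999, -0.1511, 0.2495]
eef_rot: [1.0, -0.006, -0.0, -0.0]
contact_force: [0.3, -0.3, -1.6]
opening: 0.17
```

Run:
```python
from h import *
st();p=cam('wrist');s=cam('side')
b=np.hstack([cv2.resize(p['frame'],(400,300)),cv2.resize(s['frame'][110:290,260:500],(400,300))]);cv2.imwrite('pics/c3.png',b[...,::-1])
block(p);block(s)
def circ(p,lo,hi,c,r0):
    P=p['P'].reshape(-1,3);k=(P[:,2]>lo)&(P[:,2]<hi)&(np.hypot(P[:,0]-c[0],P[:,1]-c[1])<r0);Q=P[k]
    return k.sum(),cv2.minEnclosingCircle(Q[:,:2].astype(np.float32)) if k.sum()>5 else 0,np.median(Q[:,2]) if k.sum() else 0
print('pot rim W',circ(p,.051,.060,(.4986,-.1587),.034))
print('pot rim S',circ(s,.051,.060,(.4986,-.1587),.034))
print('outer W',circ(p,.178,.192,s and (.4986,-.1587),.04))
for t in ('inner_knob','outer_center','lever'):
  for q,n in((p,'W'),(s,'S')):
    for d in finder.masks_of(q,t)[:2]:
      P=q['P'][d['pixels']];print(n,t,round(d['p'],2),np.round(d['extent']),np.nanmedian(P,0),np.nanmax(P,0))
```

```text
t 13.6 pos [ 0.4999 -0.1511  0.2495] R [[1.0, -0.012, -0.0], [-0.012, -1.0, 0.001], [-0.0, -0.001, -1.0]] F [ 0.34 -0.31 -1.65] op 0.17041594250015407 q [ 0.25  0.63 -0.06  1.93  0.07  0.58 -1.45]
block 0.7 ((0.5691120624542236, -0.15422676503658295), (0.0, 0.0), 0.0)
block 0.64 ((0.5065864324569702, -0.0021763071417808533), (0.029958637431263924, 0.004952234216034412), 57.141014099121094)
block 0.55 ((0.5227988362312317, -0.1588762253522873), (0.09009065479040146, 0.11743494868278503), 89.638671875)
block 0.43 ((0.0, 0.0), (0.0, 0.0), 0.0)
block 0.67 ((0.516842246055603, -0.15802311897277832), (0.0958620011806488, 0.12937165796756744), 88.76175689697266)
block 0.57 ((0.7359268069267273, 0.26464229822158813), (0.10540810227394104, 0.19481685757637024), 34.542144775390625)
pot rim W (np.int64(1019), ((0.4992755949497223, -0.15896038711071014), 0.02692832611501217), np.float64(0.05473303174260641))
pot rim S (np.int64(168), ((0.4970789849758148, -0.15744763612747192), 0.028854312375187874), np.float64(0.05463144666214903))
outer W (np.int64(7191), ((0.5009677410125732, -0.1508501768112
[... 619 characters left out ...]
 -0.12012403  0.18580452]
W outer_center 0.62 [ 16. 387.  73. 412.] [0.30694247 0.13086929 0.0139778 ] [0.32236206 0.15514354 0.01667064]
S outer_center 0.88 [301. 372. 340. 407.] [0.36351836 0.27674541 0.01391584] [0.39722679 0.30207308 0.01813407]
S outer_center 0.73 [341. 170. 368. 180.] [ 0.48825997 -0.13047785  0.18255851] [ 0.52604595 -0.11740634  0.18607353]
W lever 0.74 [313.   0. 358. 153.] [ 0.59853045 -0.15915561  0.13296817] [ 0.66386151 -0.14876841  0.16209004]
S lever 0.85 [302. 167. 329. 208.] [ 0.5931976  -0.15530193  0.12567479] [ 0.75588409 -0.1469315   0.1628276 ]
S lever 0.65 [390. 238. 446. 262.] [ 0.31695579 -0.08963991  0.0735095 ] [ 0.38399136 -0.07949127  0.08090581]
```

View pics/c3.png

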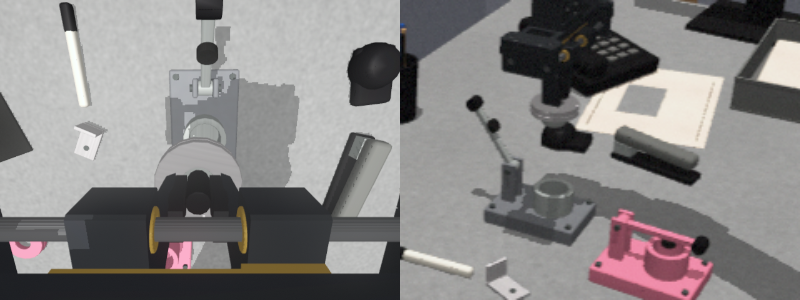

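The lids hang level in the fingers above the pot. The lever leans back clear, with its grip at z≈0.15. I'll correct sideways by about 8 mm and lower.

Emit:
carry_out(motion=[-0.1, 0.77, 0, 0, 0, 0, 0, 0, 1.5, 0, 0, 0, 0, 0, 2, 0, 0, 0, 0, 0, 2, 0, 0, 0, 0, 0, 2, 0, 0, 0, 0, 0, 1.3, 0, 0, 0, 0, 0, 0.5, 0, 0, 0, 0, 0, 0, 0, 0, 0])

```text
clock: 15.1
tool_pos: [0.4989, -0.1599, 0.1566]
eef_rot: [1.0, -0.007, -0.0, 0.0]
contact_force: [0.1, 0.5, -2.1]
opening: 0.172
```

Emit:
carry_out(motion=[0, 0, 0.2, 0, 0, 0, 0, 0, 0.2, 0, 0, 0, 0, 0, 0.2, 0, 0, 0, 0, 0, 0.2, 0, 0, 0, 0, 0, 0, 0, 0, 0])

```text
clock: 15.72
tool_pos: [0.4987, -0.1599, 0.1486]
eef_rot: [1.0, -0.007, -0.0, -0.0]
contact_force: [0.3, 0.3, -2.3]
opening: 0.172
```

Emit:
carry_out(motion=[0, -0.1, 0, 0, 0, 0, 0, 0, 0.2, 0, 0, 0, 0, 0, 0.2, 0, 0, 0, 0, 0, 0.2, 0, 0, 0, 0, 0, 0, 0, 0, 0])

```text
clock: 16.35
tool_pos: [0.4988, -0.1589, 0.1425]
eef_rot: [1.0, -0.007, -0.0, -0.0]
contact_force: [0.3, 0.3, -2.8]
opening: 0.17
```

Emit:
carry_out(motion=[0, 0, 0.15, 0, 0, 0, 0, 0, 0.15, 0, 0, 0, 0, 0, 0.15, 0, 0, 0, 0, 0, 0.1, 0, 0, 0, 0, 0, 0, 0, 0, 0])

```text
clock: 16.98
tool_pos: [0.4989, -0.1589, 0.1372]
eef_rot: [1.0, -0.007, -0.0, 0.0]
contact_force: [-0.6, -0.8, -2.4]
opening: 0.169
```

Emit:
carry_out(motion=[0, 0, 0.1, 0, 0, 0, 0, 0, 0.1, 0, 0, 0, 0, 0, 0, 0, 0, 0])

```text
clock: 17.35
tool_pos: [0.4989, -0.159, 0.136]
eef_rot: [1.0, -0.007, 0.0, 0.0]
contact_force: [-0.4, -0.0, 5.7]
opening: 0.169
```

Contact at the expected height (TCP 0.136): seated. Releasing.

Emit:
carry_out(motion=[0, 0, 0, 0, 0, 0, 0, 0, 0, 0, 0, 0, 0, 0, 0, 0, 0, 0, 0, 0, -1, 0, 0, 0, 0, 0, -2, 0, 0, 0, 0, 0, -3, 0, 0, 0, 0, 0, -3, 0, 0, 0, 0, 0, 0, 0, 0, 0], hand=4)

```text
clock: 18.35
tool_pos: [0.5, -0.1593, 0.2276]
eef_rot: [1.0, -0.007, 0.002, 0.001]
contact_force: [-0.5, -0.2, -0.5]
opening: 0.454
```

Run:
```python
from h import *
st();p=cam('wrist');s=cam('side')
b=np.hstack([cv2.resize(p['frame'],(400,300)),cv2.resize(s['frame'][110:290,260:500],(400,300))]);cv2.imwrite('pics/c4.png',b[...,::-1])
def circ(p,lo,hi,c,r0):
    P=p['P'].reshape(-1,3);k=(P[:,2]>lo)&(P[:,2]<hi)&(np.hypot(P[:,0]-c[0],P[:,1]-c[1])<r0);Q=P[k]
    a=np.c_[Q[:,:2],np.ones(len(Q))]; print(k.sum(),cv2.minEnclosingCircle(Q[:,:2].astype(np.float32)),'z',np.median(Q[:,2]),'slope',np.linalg.lstsq(a,Q[:,2],rcond=None)[0][:2])
for q in(p,s):
    circ(q,.066,.075,(.499,-.159),.036);circ(q,.09,.102,(.499,-.159),.012)
```

```text
t 18.35 pos [ 0.5    -0.1593  0.2276] R [[1.0, -0.013, 0.005], [-0.013, -1.0, -0.001], [0.005, 0.001, -1.0]] F [-0.49 -0.24 -0.5 ] op 0.4543060794434145 q [ 0.26  0.67 -0.06  1.95  0.08  0.52 -1.44]
5263 ((0.4991336166858673, -0.1585669070482254), 0.031010154634714127) z 0.06991942466921874 slope [-0.00422224 -0.00171681]
541 ((0.4990680515766144, -0.1586059182882309), 0.008093608543276787) z 0.09581399993818243 slope [-0.11829375  0.00445118]
288 ((0.4993220865726471, -0.15862004458904266), 0.0338904932141304) z 0.07028574233012702 slope [ 0.0086492  -0.01435273]
37 ((0.4996398687362671, -0.1565064638853073), 0.008041533641517162) z 0.09532736134986353 slope [ 0.10086531 -0.28937716]
```

View pics/c4.png

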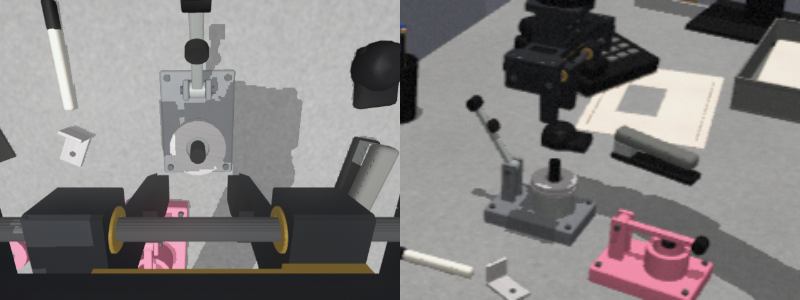

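Both lids are seated nested: lid top 69.9 mm (70 expected), knob top 95.8 mm (96), level, and centred on the pot. Next is the outer rim grip.

Emit:
carry_out(motion=[0, 0, 0, 0, 0, 0, 0, -0.04, 2, 0, 0, 0, 0, 0, 2.5, 0, 0, 0, 0, 0, 2.5, 0, 0, 0, 0, 0, 2.2, 0, 0, 0, 0, 0, 1.2, 0, 0, 0, 0, 0, 0.8, 0, 0, 0, 0, 0, 0, 0, 0, 0], hand=8.8)

```text
clock: 19.45
tool_pos: [0.4987, -0.1585, 0.1129]
eef_rot: [1.0, -0.007, -0.0, -0.0]
contact_force: [-0.0, 0.4, -0.2]
opening: 0.998
```

Emit:
carry_out(motion=[0, 0, 0, 0, 0, 0, 0, 0, 0, 0, 0, 0, 0, 0, 0, 0, 0, 0, 0, 0, 0, 0, 0, 0, 0, 0, 0, 0, 0, 0], hand=5.5, grip_force=20)

```text
clock: 20.08
tool_pos: [0.4991, -0.1586, 0.1136]
eef_rot: [1.0, -0.007, 0.0, 0.0]
contact_force: [-0.4, 0.9, 6.6]
opening: 0.692
```

Emit:
carry_out(motion=[0, 0, -0.3, 0, 0, 0, 0, 0, -0.5, 0, 0, 0, 0, 0, -0.7, 0, 0, 0, 0, 0, -1, 0, 0, 0, 0, 0, -1.2, 0, 0, 0, 0, 0, -1.5, 0, 0, 0, 0, 0, -1.5, 0, 0, 0, 0, 0, -1.5, 0, 0, 0])

```text
clock: 21.08
tool_pos: [0.4989, -0.1585, 0.1965]
eef_rot: [1.0, -0.007, 0.0, 0.0]
contact_force: [0.5, 0.0, -1.1]
opening: 0.688
```

Emit:
carry_out(motion=[0, 0, -1, 0, 0, 0, 0, 0, -0.8, 0, 0, 0, 0, 0, 0, 0, 0, 0, 0, 0, 0, 0, 0, 0, 0, 0, 0, 0, 0, 0])

```text
clock: 21.7
tool_pos: [0.4986, -0.1585, 0.2128]
eef_rot: [1.0, -0.007, -0.0, -0.0]
contact_force: [0.6, -0.3, -1.0]
opening: 0.694
```

Run:
```python
from h import *
st();p=cam('wrist');s=cam('side')
b=np.hstack([cv2.resize(p['frame'],(400,300)),cv2.resize(s['frame'][110:290,260:500],(400,300))]);cv2.imwrite('pics/c5.png',b[...,::-1])
def circ(p,lo,hi,c,r0):
    P=p['P'].reshape(-1,3);k=(P[:,2]>lo)&(P[:,2]<hi)&(np.hypot(P[:,0]-c[0],P[:,1]-c[1])<r0);Q=P[k]
    if k.sum()<6: print(k.sum());return
    a=np.c_[Q[:,:2],np.ones(len(Q))]; print(k.sum(),cv2.minEnclosingCircle(Q[:,:2].astype(np.float32)),'z',np.median(Q[:,2]),'slope',np.linalg.lstsq(a,Q[:,2],rcond=None)[0][:2])
for q in(p,s):
    circ(q,.16,.178,(.499,-.159),.033);circ(q,.09,.102,(.499,-.159),.012);circ(q,.058,.067,(.499,-.159),.029)
for d in finder.masks_of(s,'lever')[:2]:
    P=s['P'][d['pixels']];print('lever',d['p'],np.nanmedian(P,0),np.nanmax(P,0))
```

```text
t 21.7 pos [ 0.4986 -0.1585  0.2128] R [[1.0, -0.013, -0.001], [-0.013, -1.0, 0.0], [-0.001, -0.0, -1.0]] F [ 0.55 -0.28 -0.97] op 0.6935247257983392 q [ 0.26  0.69 -0.06  1.96  0.08  0.49 -1.45]
13634 ((0.5003082752227783, -0.15874886512756348), 0.03306688740849495) z 0.16894763002530533 slope [-0.02768886 -0.00257925]
0
2316 ((0.4994848370552063, -0.15882723033428192), 0.025848913937807083) z 0.06200130810340612 slope [-0.01634191 -0.00068888]
226 ((0.49891939759254456, -0.1588851511478424), 0.0329524464905262) z 0.16917770334894056 slope [ 0.01063839 -0.07637525]
33 ((0.5010548233985901, -0.1573970913887024), 0.009462377056479454) z 0.0949706103375092 slope [ 0.11774031 -0.10881771]
210 ((0.49864277243614197, -0.15930026769638062), 0.02856442518532276) z 0.062358881830756774 slope [ 0.01734131 -0.02151381]
lever 0.8 [ 0.59795169 -0.15636288  0.12070123] [ 0.78827909 -0.14564798  0.16206571]
lever 0.56 [ 0.32070767 -0.09025457  0.07313639] [ 0.40137837 -0.07834945  0.08106116]
```

View pics/c5.png

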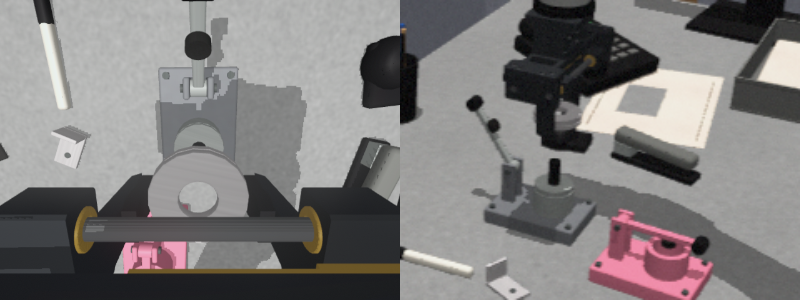

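The outer lid is held level about 10 cm up (top at z≈0.169). The inner lid is seated in the pot with its flange top at 62 mm, and the lever is open. Handing in.

```bash
python3 -c "
from plant import workorder
print(workorder.finish_job())"
```

```text
the job is handed in; nothing more can be done
None
```

I swung the lever fully open, lowered the nested lids by the knob onto the pot, let go, then lifted the outer lid alone by its rim. I handed the job in at about 22 s with the lid still held in the air; no verdict was reported.

The last checks before handing in showed:
- **Lever:** about 2.19 rad when I released it, worked out from the tool position. It was still leaning back in the last picture, with the top of its grip at about 0.162 m.
- **Inner lid:** flange top at 62.0 mm (62 expected) and centred on the pot to within about 1 mm. It looked level, and the fingers were well above it.
- **Outer lid:** top at about 169 mm, so its centre is about 107 mm above the pot mouth. It is level to about 0.03 rad by the wrist camera, and the finger opening of 61 mm matches its 62 mm rim.
- **Disagreement:** the side camera's few points on the outer lid suggested a tilt of about 0.08 rad, still under the 0.25 limit.
- **Unexplained reading:** the force sensor showed 6.6 N upward while gripping the outer rim, for which I found no cause. It was back to about 1 N once the lid was lifted.
- **Bystanders:** I never aimed a move at any of them, and none looked moved in the pictures. I did not measure their positions again at the end.

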